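Make up a card order to weight on the parcel scale

ROBOT

A 6-joint arm with a two-finger parallel gripper is mounted at the origin on the work surface. World frame = base frame: x ahead of the robot, y to its left, z up, the work surface at z = 0. Lengths are in mm, angles in degrees, forces in N, time in s.
With the tool pointing down it reaches from about 350 to 850 mm from the base axis. Payload 8.1 kg.
Tool frame: the origin (TCP) lies between the finger pads; the fingertips stand 14 mm ahead of it and the grasp point (between the pads) lies 5 mm behind it; z points along the fingers, x is the direction in which the jaws open and shut, and the axes are right-handed (so a half turn about z gives the same grasp; the last joint's range is limited). The gripper opens to 85 mm and grips with 20 to 120 N. Pads are 22 mm wide; open, the fingers measure 114 mm over their backs; the gripper's body (76 mm by 85 mm) begins 54 mm behind the grasp point. The pads swing forward as they close: fully open they stand 13 mm farther back than shut.
Start: joints at [-81.211, 7.471, 85.268, -0, 87.261, -4.893], TCP at [141.942, -582.973, 245.292] pointing down, gripper open.
Joint ranges: [-169.43, 169.43], [-51.17, 129.36], [1.28, 143.12], [-76.62, 256.62], [0, 156.53], [-152.29, 152.29]. Speed limits (degrees/s): [136.94, 136.94, 159.86, 180, 180, 180].

INTERFACE

Orientations are given as [roll, pitch, yaw] about the fixed x, y, z axes, in that order (R = Rz(yaw) Ry(pitch) Rx(roll)).
In Python, from bench import r, vision, job gives the robot as it stands.
- The arm moves only by the tool send_rows, never from a script. Its arguments are lists of equal length, an entry for each row: "dp": the shift along the world's x, y, z in mm, a list of three; "rot": the turn, a rotation vector about the world's x, y, z in rad, a list of three. In form: {"dp": [[tx, ty, tz], ...], "rot": [[wx, wy, wz], ...]}. A call has 1 to 5 rows; each row is the pose to reach, as a shift and turn from the pose commanded when the call began; what a row does not reach only later rows make up. A row lasts 1/8 s, in which the tool goes at most 62.5 mm and 10.7 degrees, less where a joint would pass 70% of its speed; a pose out of reach is approached as far as the arm can. A call with a gripper value outside its range is refused whole. "jaw" is the finger opening in mm, from 0 to 85.4, set as the call begins (left out, the last holds). The fingers move at their own pace and stop on an object; "force" is the grip in N (left out, the last holds). Time passes only in rows, so rows that repeat a pose let the fingers close. It gives the time, the measured TCP pose, the force and the opening at its end, in the units of the state.
- r.sense(): the state, without advancing time (a new reading comes with each control period).
- vision.snapshot(name): name is "scene" or "side" or "wrist"; returns a dict with "pixels" (420x560x3 uint8, red, green, blue), "depth" (420x560 float32, mm along the optical axis (not along the pixel's ray), 0 where there is no reading), "intrinsics" (3x3 intrinsics, pixels), "world_from_camera" (4x4, takes a point from camera to world coordinates); the wrist camera has in their place "T_tool_cam" (4x4, takes a point from camera to tool coordinates, whose origin is the TCP and whose axes are the tool frame's). Camera axes: x right, y down, z forward; pixel columns grow to the right and rows downward; lengths in mm; the calibration is good to about 2 mm. The wrist camera is an equidistant fisheye: a pixel r from the principal point sees the ray r / f radians off the axis. A picture is of the moment at which its call begins: read the wrist's pose just before it.
- job.hand_in(): hands the job in, once; it reports no verdict.
The state is a dict: "time": time; "joint_pos": joint angles; "qd": joint speeds; "joint_efforts": joint torques, N m; "tool_pos": TCP position; "tcp_rot": TCP orientation; "ft_force": force on the tool from outside, world axes, zero at the start; "wrist_torque": the same for the moment, N m; "finger_gap": finger opening in mm.
Only numpy, scipy, OpenCV 4.12 (cv2) and the standard library are available. Lean on these libraries where they do the work, as an engineer would, in place of code of your own. Each camera call takes 0.05 s, during which the arm holds its last target.

TASK

The marker clip on the sprung parcel scale is set to the weight of this order. Lay the one carton of cards that brings the pan's pointer between the two bars of the clip flat in the middle of the pan, and let go of it; the other two cartons stay on the bench, and the clip must not be shifted.

Things in the scene. Friction and masses are not known exactly. Their poses are not given: they have to be found in the camera images.
- carton_short_center (a point): Plain brown cardboard carton of printed cards with a white paper band round its middle, the shortest of three with the same section: 45 mm long (its x axis), 40 mm wide (y), 45 mm high (z), about 80 g; alone on the pan it lowers the pan by about 20 mm (to within 3 percent). It starts flat on the bench. The point is its centre, half-way up.
- carton_medium_center (a point): Plain brown cardboard carton of printed cards with a white paper band round its middle, the medium one of three with the same section: 90 mm long (its x axis), 40 mm wide (y), 45 mm high (z), about 160 g; alone on the pan it lowers the pan by about 40 mm (to within 3 percent). It starts flat on the bench. The point is its centre, half-way up.
- carton_long_center (a point): Plain brown cardboard carton of printed cards with a white paper band round its middle, the longest of three with the same section: 135 mm long (its x axis), 40 mm wide (y), 45 mm high (z), about 240 g; alone on the pan it lowers the pan by about 60 mm (to within 3 percent). It starts flat on the bench. The point is its centre, half-way up.
- pan_top (a point): Sprung scale pan: level square aluminium plate, 160 x 160 x 6 mm, no rim; point: centre of its top, axes along its edges, z up. Empty it is 120 mm above the bench; it sinks 20 mm per 80 g (39 N/m, damped), at most 70 mm. A black pointer bar, 4 mm thick, flush with its top, runs from its +y edge to y = 138 mm, on the +x side of a white column (y 97 to 135 mm, 176 mm high) on the scale's base.
- marker_gap (a point): Marker clip on the scale's white column: two black bars (66 x 14 x 8 mm), one above the other, 30 mm gap between; preset, 17 to 63 mm below the empty pan's top. The point, in the gap, 21 mm below the upper bar's top, is level with the pan's top when the pointer is centred; the pointer is wholly between the bars while the pan's top is within 13 mm of it. If two cartons fit, either is right.
Things that resemble listed ones, but are neither listed nor needed, are in the scene too. What is shaped like the part that bears carton_short_center but green is not meant.

How it is judged (in metres and radians):
At the end, for the whole second after the job is handed in: Exactly one carton lies flat (within 10 degrees) on the pan, its centre within 30 mm of the pan's centre, released and at rest, and the pan's top is within 13 mm of the marker's height, so that the pointer is wholly between the bars; the other two cartons are on the bench (z of pan_top in the frame of marker_gap between -0.013 and 0.013 m and ((horizontal distance between carton_short_center and pan_top below 0.03 m and z of carton_short_center in the frame of pan_top between 0.015 and 0.03 m and angle between carton_short_center's own z axis and vertical below 0.17 rad and height (world z) of each of carton_medium_center, carton_long_center below 0.04 m) or (horizontal distance between carton_medium_center and pan_top below 0.03 m and z of carton_medium_center in the frame of pan_top between 0.015 and 0.03 m and angle between carton_medium_center's own z axis and vertical below 0.17 rad and height (world z) of each of carton_short_center, carton_long_center below 0.04 m) or (horizontal distance between carton_long_center and pan_top below 0.03 m and z of carton_long_center in the frame of pan_top between 0.015 and 0.03 m and angle between carton_long_center's own z axis and vertical below 0.17 rad and height (world z) of each of carton_short_center, carton_medium_center below 0.04 m))); the robot touches nothing.
It fails at once if the marker clip is shifted by more than 6 mm (distance of marker_gap from where it was at the start of the episode above 0.006 m).
It also fails if it takes over 40 s, if anything falls off the work surface, if the arm or the gripper's body presses on something with over 40 N, if the wrist force passes 120 N, or if a joint passes its speed limit or range.

## Working session

There is one attempt and no reset: what is moved stays moved. The work goes in short steps, Python scripts to look and compute and a tool call to move; the robot and the scene stay as the last step left them, time stands still between calls to the robot, and variables do not carry over. Pictures are saved under pics/ and viewed, and the job is handed in when it is done.

Besides the shell and the picture viewer there is one more tool, called after ">>>" as a command line: name --argument value ..., lists and objects as JSON in quotes. send_rows: Moves the arm, as the interface text tells. Its arguments: {"type":"object","properties":{"dp":{"type":"array"},"rot":{"type":"array"},"jaw":{"type":"number"},"force":{"type":"number"}},"required":["dp","rot"]}

```bash
mkdir -p pics; cat > h.py <<'E'
import numpy as np, cv2, pickle
from bench import r, vision, job
def snap(n,tag):
    s=vision.snapshot(n); pickle.dump(s,open(f'pics/{tag}.pkl','wb'))
    cv2.imwrite(f'pics/{tag}.png',cv2.cvtColor(s['pixels'],cv2.COLOR_RGB2BGR)); return s
def load(tag): return pickle.load(open(f'pics/{tag}.pkl','rb'))
def pt(s,u,v):
    K=s['intrinsics'];d=float(s['depth'][int(v),int(u)])
    c=np.array([(u-K[0,2])/K[0,0]*d,(v-K[1,2])/K[1,1]*d,d,1]); return (s['world_from_camera']@c)[:3].round(1)
def cloud(s):
    K=s['intrinsics'];d=s['depth'].astype(float);v,u=np.mgrid[:d.shape[0],:d.shape[1]]
    P=np.stack([(u-K[0,2])/K[0,0]*d,(v-K[1,2])/K[1,1]*d,d,np.ones_like(d)],-1)@s['world_from_camera'].T
    P=P[...,:3]; P[d<=0]=np.nan; return P
E
python3 - <<'E'
from h import *
for n in('scene','side'): s=snap(n,n+'0'); print(s['world_from_camera'].round(2))
print(r.sense())
E
```

```text
[[-1.0000e-02  6.5000e-01 -7.6000e-01  1.4106e+03]
 [ 1.0000e+00  0.0000e+00 -2.0000e-02  4.3280e+01]
 [-1.0000e-02 -7.6000e-01 -6.5000e-01  8.2775e+02]
 [ 0.0000e+00  0.0000e+00  0.0000e+00  1.0000e+00]]
[[-8.8000e-01 -3.2000e-01  3.4000e-01  1.7015e+02]
 [-4.7000e-01  6.0000e-01 -6.4000e-01  7.3395e+02]
 [-0.0000e+00 -7.3000e-01 -6.8000e-01  8.3863e+02]
 [ 0.0000e+00  0.0000e+00  0.0000e+00  1.0000e+00]]
{'time': 0.1, 'joint_pos': array([-8.12102835e+01,  7.51069363e+00,  8.53227589e+01, -4.87903046e-05,
        8.72618575e+01, -4.89363828e+00]), 'qd': array([ 0.04647714, -0.04229588, -0.08749807, -0.0634586 , -0.01420211,
       -0.02998018]), 'joint_efforts': array([ 1.62668763e-03, -5.70949316e+01, -5.01943338e+01, -2.82167057e-04,
        8.16935470e-03, -1.13870325e-05]), 'tool_pos': array([ 141.87706445, -582.50132152,  244.352916  ]), 'tcp_rot': array([-1.79991918e+02,  9.49667925e-02, -7.63166361e+01]), 'ft_force': array([ 0.87082912,  0.19877155, -0.34486814]), 'wrist_torque': array([-0.00101921, -0.01372272,  0.02710625]), 'finger_gap': 85.56106469820007}
```

View pics/scene0.png

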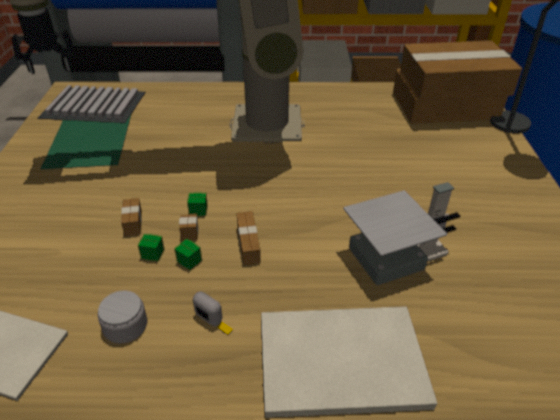

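View pics/side0.png

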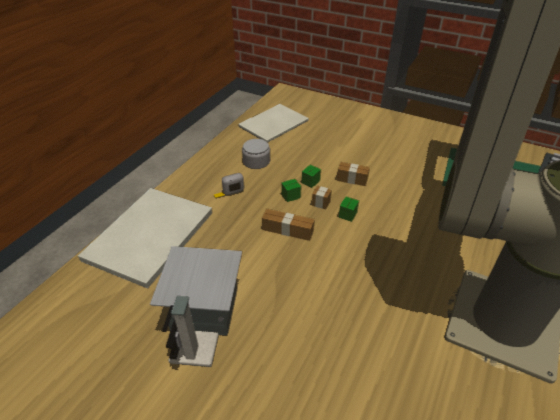

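Scene view: the brown banded cartons are at (131,215), (188,226) and (248,237). There are three green boxes, and the pan is at (393,219). The column is at (440,205), with the clip bars near (450,218) and (448,229). I'll enlarge these areas.

```bash
python3 - <<'E'
from h import *
s=load('scene0'); im=cv2.imread('pics/scene0.png')
a=cv2.resize(im[170:290,330:480],None,fx=5,fy=5,interpolation=cv2.INTER_CUBIC); cv2.imwrite('pics/c1.png',a)
a=cv2.resize(im[185:275,110:270],None,fx=5,fy=5,interpolation=cv2.INTER_CUBIC); cv2.imwrite('pics/c2.png',a)
im=cv2.imread('pics/side0.png')
a=cv2.resize(im[240:370,140:260],None,fx=4.5,fy=4.5,interpolation=cv2.INTER_CUBIC); cv2.imwrite('pics/c3.png',a)
E
```

```text
(no output)
```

View pics/c1.png

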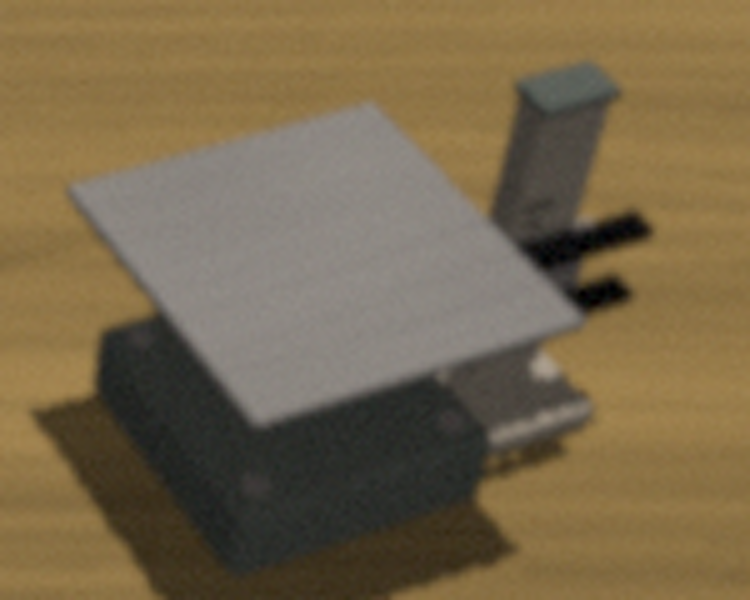

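View pics/c2.png

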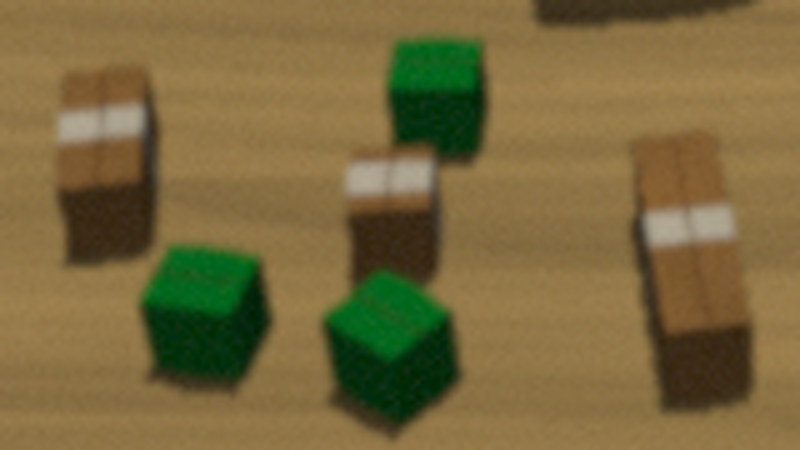

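View pics/c3.png

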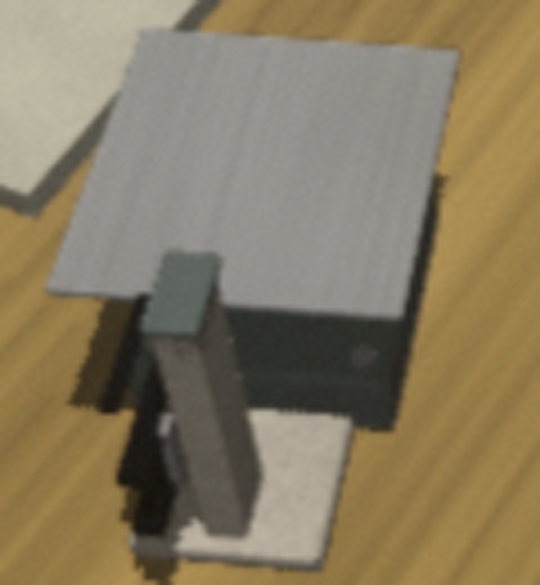

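Scene crop: the pan corners are at about (344,208), (404,191), (446,234) and (382,254). The bar ends protrude right of the column at (458,216) for the upper and (454,229) for the lower. The cartons read left to right as medium, short (the only brown one of its shape; the green ones are decoys) and long. Next I'll measure the pan and the bars.

```bash
python3 - <<'E'
from h import *
s=load('scene0');P=cloud(s);px=s['pixels'].astype(int)
for n,u,v in [('pan',393,219),('pan c',350,208),('pan c2',404,195),('pan c3',440,233),('pan c4',383,250),('coltop',444,187)]: print(n,pt(s,u,v))
# pan plane
m=(P[...,2]>105)&(P[...,2]<135); m[:, :335]=0; m[:,450:]=0;m[:185]=0;m[262:]=0
Q=P[m]; rect=cv2.minAreaRect(Q[:,:2].astype(np.float32)); print('pan',rect,np.median(Q[:,2]),m.sum(), cv2.boxPoints(rect).round(1).tolist())
# cartons
brown=(P[...,2]>36)&(P[...,2]<56); 
n,l,st,c=cv2.connectedComponentsWithStats(brown.astype(np.uint8))
for i in range(1,n):
    if st[i,4]>60:
        q=P[l==i]; print(st[i],np.median(px[l==i],0),np.median(q[:,2]).round(1),[np.round(a,1) for a in cv2.minAreaRect(q[:,:2].astype(np.float32))])
# bars
for tag,(u0,u1,v0,v1) in {'scene0':(432,464,205,240),'side0':(165,185,315,370)}.items():
    s=load(tag);P=cloud(s);px=s['pixels'].astype(int).max(2)
    b=px[v0:v1,u0:u1]<45
    n,l,st,c=cv2.connectedComponentsWithStats(b.astype(np.uint8))
    for i in range(1,n):
        if st[i,4]>5:
            q=P[v0:v1,u0:u1][l==i]; print(tag,st[i]+[u0,v0,0,0,0]);
            print(np.nanpercentile(q,[2,50,98],axis=0).round(1))
E
```

```text
pan [604.1 286.7 118.7]
pan c [566.2 198.5 117.3]
pan c2 [520.4 326.1 118. ]
pan c3 [647.1 377.  118.2]
pan c4 [697.7 250.8 117.9]
coltop [563.2 394.1 174.4]
pan ((597.425537109375, 309.1895751953125), (163.99615478515625, 213.79336547851562), 23.375417709350586) 118.72995309941723 4063 [[479.70001220703125, 374.79998779296875], [564.5999755859375, 178.5], [715.0999755859375, 243.60000610351562], [630.2999877929688, 439.79998779296875]]
[ 51   9 166  15 404] [60. 59. 60.] 40.4 [array([-957.8, -636. ]), array([170.2, 738.7]), np.float64(12.4)]
[520  12  16  22 102] [ 8.5 19.  33. ] 47.6 [array([-771.5, 1105. ]), array([ 38.4, 208.1]), np.float64(87.6)]
[218  18  23   6 101] [42. 44. 40.] 46.0 [array([-807.5, -185.5]), array([ 36.2, 100. ]), np.float64(1.6)]
[300  19 206   7 932] [77. 57.  0.] 46.8 [array([-778.4,  574.2]), array([ 41.9, 892.8]), np.float64(0.3)]
[540  32  20  12 108] [ 7.5 20.  37. ] 45.9 [array([-603.7, 1140.3]), array([92.5, 35.5]), np.float64(37.1)]
[394  79 111  36 635] [55. 39. 20.] 45.9 [array([-43.5, 556.8]), array([369.1, 180. ]), np.float64(60.4)]
[245 111  4
[... 728 characters left out ...]
oat64(80.8)]
[174 239  27  21 318] [ 5. 99. 28.] 43.8 [array([ 619.5, -164. ]), array([48.3, 42.9]), np.float64(53.2)]
[193 294  29  24 255] [73. 68. 63.] 48.5 [array([ 785.5, -103.8]), array([61.7, 25.9]), np.float64(66.1)]
[ 98 298  47  36 459] [83. 78. 74.] 47.7 [array([ 814.7, -259.8]), array([56.4, 88.5]), np.float64(31.2)]
scene0 [435 213  24  11 111]
[[571.3 378.6  97.4]
 [593.1 402.8 116.3]
 [606.7 437.5 120.2]]
scene0 [443 226  12   6  41]
[[565.6 414.9  61.4]
 [573.5 426.3  63.7]
 [581.3 438.   65.9]]
side0 [165 315   7  16  64]
[[582.3 362.6  34.3]
 [590.  405.8 120.4]
 [635.  422.2 122.6]]
side0 [167 320  12  39 259]
[[557.  367.7  19.1]
 [568.6 426.9 101. ]
 [629.9 442.1 105.8]]
```

```bash
python3 - <<'E'
from h import *
s=load('side0');im=cv2.imread('pics/side0.png')
a=cv2.resize(im[295:365,160:225],None,fx=8,fy=8,interpolation=cv2.INTER_CUBIC); cv2.imwrite('pics/c4.png',np.clip(a*1.8,0,255).astype(np.uint8))
P=cloud(s)
for v in range(310,364,2): print(v,[ (u,*P[v,u].round(0).astype(int).tolist()) for u in (168,171,174,177)])
s=load('scene0');P=cloud(s)
print()
for v in range(208,236,1): print(v,[ (u,*P[v,u].round(0).astype(int).tolist()) for u in (444,448,452,456)])
E
```

```text
310 [(168, 678, 327, 0), (171, 600, 383, 120), (174, 561, 408, 177), (177, 555, 407, 180)]
312 [(168, 601, 390, 121), (171, 563, 414, 177), (174, 559, 411, 176), (177, 554, 409, 176)]
314 [(168, 598, 394, 122), (171, 595, 389, 118), (174, 557, 414, 174), (177, 553, 411, 174)]
316 [(168, 596, 396, 119), (171, 635, 358, 45), (174, 561, 411, 162), (177, 555, 410, 166)]
318 [(168, 593, 401, 121), (171, 632, 362, 44), (174, 627, 359, 43), (177, 556, 410, 159)]
320 [(168, 590, 404, 121), (171, 631, 365, 41), (174, 589, 391, 105), (177, 557, 411, 152)]
322 [(168, 587, 408, 121), (171, 631, 366, 35), (174, 587, 394, 103), (177, 558, 412, 146)]
324 [(168, 585, 411, 120), (171, 632, 367, 29), (174, 585, 397, 101), (177, 559, 412, 140)]
326 [(168, 651, 360, -2), (171, 630, 370, 26), (174, 583, 400, 100), (177, 561, 411, 131)]
328 [(168, 647, 366, 1), (171, 582, 409, 106), (174, 577, 406, 105), (177, 573, 403, 103)]
330 [(168, 644, 370, 1), (171, 581, 412, 103), (174, 575, 409, 104), (177, 571, 406, 103)]
332 [(168, 641, 373, 0), (171, 578, 415, 103), (174, 572, 413, 104), (177, 569, 409, 101)]

[... 3163 characters left out ...]
572, 416, 64), (448, 572, 424, 64), (452, 574, 433, 65), (456, 572, 443, 64)]
229 [(444, 574, 416, 62), (448, 574, 424, 63), (452, 575, 433, 64), (456, 502, 477, -3)]
230 [(444, 578, 414, 64), (448, 579, 423, 65), (452, 576, 433, 61), (456, 509, 474, 0)]
231 [(444, 641, 387, 118), (448, 580, 423, 62), (452, 577, 433, 59), (456, 511, 474, -1)]
232 [(444, 643, 387, 117), (448, 581, 423, 60), (452, 518, 462, 2), (456, 511, 475, -5)]
233 [(444, 649, 384, 120), (448, 516, 454, -3), (452, 518, 462, -2), (456, 514, 474, -6)]
234 [(444, 652, 384, 120), (448, 523, 451, 0), (452, 520, 462, -3), (456, 522, 471, -1)]
235 [(444, 654, 383, 119), (448, 528, 450, 1), (452, 526, 460, -1), (456, 527, 470, 0)]
```

View pics/c4.png

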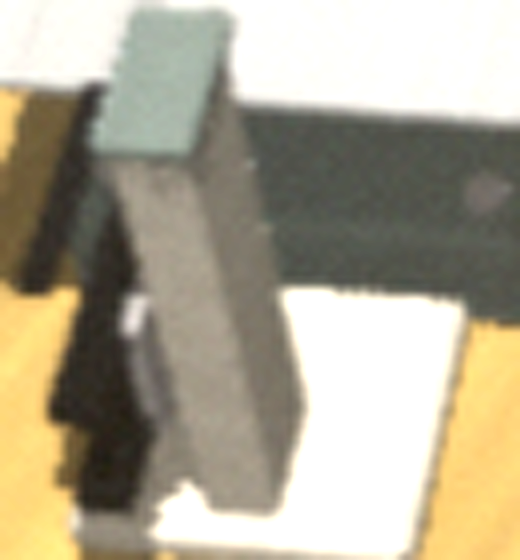

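The upper bar's top is at z≈103 and the lower bar's top at z≈65. The 38 mm difference matches 8 + 30 as it should. The marker is therefore at z≈82, a drop of about 38 mm, so the **medium** carton (40 mm) is the one needed. The allowed drop is roughly 25 to 51 mm. Next I'll refine its pose and the pan's centre from both cameras.

```bash
python3 - <<'E'
from h import *
for tag,reg in {'scene0':(115,145,190,240),'side0':(330,375,155,190)}.items():
    s=load(tag);P=cloud(s);u0,u1,v0,v1=reg;Q=P[v0:v1,u0:u1].reshape(-1,3)
    q=Q[(Q[:,2]>40)&(Q[:,2]<52)]; print(tag,'med',len(q),np.median(q[:,2]).round(1),[np.round(a,1) for a in cv2.minAreaRect(q[:,:2].astype(np.float32))],np.round(q.mean(0),1))
for tag,reg in {'scene0':(340,452,188,260),'side0':(150,246,245,315)}.items():
    s=load(tag);P=cloud(s);u0,u1,v0,v1=reg
    m=(abs(P-[0,0,119.5])[...,2]<5); k=np.zeros_like(m);k[v0:v1,u0:u1]=m[v0:v1,u0:u1]
    k=cv2.morphologyEx(k.astype(np.uint8),cv2.MORPH_OPEN,np.ones((9,9)))
    q=P[k>0]; print(tag,'pan',len(q),np.median(q[:,2]).round(1),[np.round(a,1) for a in cv2.minAreaRect(q[:,:2].astype(np.float32))],np.round(q.mean(0),1))
E
```

```text
scene0 med 427 44.0 [array([ 521.9, -313.3]), array([165.7,  48.6]), np.float64(18.1)] [ 496.4 -320.5   44.1]
side0 med 273 44.6 [array([ 476.4, -274.7]), array([ 89.3, 143.6]), np.float64(10.2)] [ 484.4 -320.8   44.6]
scene0 pan 3522 118.8 [array([606.4, 288.3]), array([164. , 166.9]), np.float64(23.4)] [613.6 287.9 118.8]
side0 pan 4059 120.4 [array([604. , 286.3]), array([159.7, 162.3]), np.float64(22.9)] [599.4 288.9 120.4]
```

>>> send_rows --dp '[[45,34,0],[90,68,0],[140,105,-15],[190,142,-30],[240,180,-45]]' --rot '[[0,0,-0.01],[0,0,-0.02],[0,0,-0.03],[0,0,-0.047],[0,0,-0.047]]' --jaw 85 --force 35

```text
time: 0.72
tool_pos: [379.2, -404.4, 200.7]
tcp_rot: [180.0, 0.0, -79.0]
ft_force: [-0.4, -0.2, -0.9]
finger_gap: 84.9
```

>>> send_rows --dp '[[45,34,-15],[90,68,-30],[106,80,-45],[106,80,-45],[106,80,-45]]' --rot '[[0,0,0],[0,0,0],[0,0,0],[0,0,0],[0,0,0]]'

```text
time: 1.35
tool_pos: [483.3, -326.8, 156.6]
tcp_rot: [180.0, -0.0, -79.1]
ft_force: [-0.1, -0.1, 0.8]
finger_gap: 85.2
```

```bash
python3 - <<'E'
from h import *
t=r.sense(); print(t['tool_pos'],t['tcp_rot'],t['joint_pos'].round(1),t['ft_force'])
s=snap('wrist','w1'); print(s['T_tool_cam'],s['intrinsics'])
snap('scene','scene1')
E
```

```text
[ 483.25138628 -326.84023147  156.59993367] [ 1.79966221e+02 -1.16287308e-02 -7.90512916e+01] [-39.1   8.3  93.8  -0.   77.9  40. ] [-0.09558339 -0.06428715  0.80041778]
[[ 9.99999361e-01 -9.65222687e-04 -5.88409740e-04  5.97238290e-01]
 [ 1.08667300e-03  9.64222389e-01  2.65092442e-01 -6.61331112e+01]
 [ 3.11484606e-04 -2.65092912e-01  9.64222822e-01 -1.29158235e+02]
 [ 0.00000000e+00  0.00000000e+00  0.00000000e+00  1.00000000e+00]] [[325.1922621    0.         279.97024785]
 [  0.         325.1922621  208.82321363]
 [  0.           0.           1.        ]]
```

View pics/w1.png

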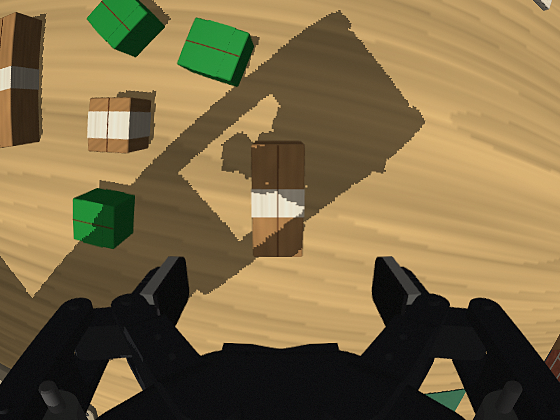

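The wrist view shows the medium carton with corners at about (251,142), (305,142), (303,256) and (252,254), and its band at (278,205). It is well clear of the other cartons, so I'll compute its centre.

```bash
cat >> h.py <<'E'
from scipy.spatial.transform import Rotation as Ro
def wcloud(s,t):
    K=s['intrinsics'];d=s['depth'].astype(float);v,u=np.mgrid[:d.shape[0],:d.shape[1]]
    x=(u-K[0,2])/K[0,0];y=(v-K[1,2])/K[1,1];th=np.hypot(x,y)+1e-9;k=np.tan(np.minimum(th,1.5))/th
    c=np.stack([x*k*d,y*k*d,d,np.ones_like(d)],-1)
    T=np.eye(4);T[:3,:3]=Ro.from_euler('xyz',t['tcp_rot'],degrees=True).as_matrix();T[:3,3]=t['tool_pos']
    P=(c@(T@s['T_tool_cam']).T)[...,:3];P[d<=0]=np.nan;return P
E
python3 - <<'E'
from h import *
t=r.sense();print(t['time'],t['tool_pos'],t['tcp_rot'])
s=load('w1');P=wcloud(s,dict(tool_pos=np.array([483.25,-326.84,156.6]),tcp_rot=[179.966,-.01,-79.05]))
print(P[170,200],P[205,278])
Q=P[130:270,240:320].reshape(-1,3);q=Q[(Q[:,2]>40)&(Q[:,2]<52)]
print(np.median(q[:,2]),cv2.minAreaRect(q[:,:2].astype(np.float32)))
E
```

```text
1.45 [ 483.35919719 -327.35524927  157.26038384] [-1.79975846e+02 -6.00309622e-02 -7.91135781e+01]
[ 4.93115214e+02 -2.51744406e+02 -1.11794625e-01] [ 486.35441869 -325.19685455   46.70213749]
45.61625786397303 ((487.85186767578125, -324.379150390625), (90.17223358154297, 39.77570343017578), 10.589835166931152)
```

>>> send_rows --dp '[[0,0,-30],[0,0,-60],[0,0,-90],[0,0,-90],[0,0,-90]]' --rot '[[0,0,0],[0,0,0],[0,0,0],[0,0,0],[0,0,0]]'

```text
time: 2.08
tool_pos: [484.3, -327.1, 68.1]
tcp_rot: [-179.9, -0.1, -79.1]
ft_force: [0.6, 0.1, 0.7]
finger_gap: 84.9
```

>>> send_rows --dp '[[4,3,-15],[4,3,-32],[4,3,-46],[4,3,-46]]' --rot '[[0,0,0],[0,0,0],[0,0,0],[0,0,0]]'

```text
time: 2.58
tool_pos: [486.7, -321.8, 18.1]
tcp_rot: [179.9, 0.2, -79.0]
ft_force: [0.4, -0.4, -0.2]
finger_gap: 84.6
```

>>> send_rows --dp '[[0,0,0],[0,0,0],[0,0,0],[0,0,0],[0,0,0]]' --rot '[[0,0,0],[0,0,0],[0,0,0],[0,0,0],[0,0,0]]' --jaw 25 --force 35

```text
time: 3.2
tool_pos: [488.6, -323.4, 21.3]
tcp_rot: [-179.9, -0.1, -79.0]
ft_force: [-0.5, -0.4, 4.9]
finger_gap: 39.4
```

>>> send_rows --dp '[[0,0,0],[0,0,0],[0,0,0],[0,0,0]]' --rot '[[0,0,0],[0,0,0],[0,0,0],[0,0,0]]'

```text
time: 3.7
tool_pos: [488.6, -323.4, 21.3]
tcp_rot: [-179.9, -0.1, -79.0]
ft_force: [-0.0, 0.2, 6.2]
finger_gap: 39.6
```

Gripped: the opening is 39.6 mm on the 40 mm width. Lifting.

>>> send_rows --dp '[[0,0,20],[0,0,60],[0,0,110],[0,0,160],[0,0,180]]' --rot '[[0,0,0],[0,0,0],[0,0,0],[0,0,0],[0,0,0]]'

```text
time: 4.32
tool_pos: [489.3, -323.9, 205.3]
tcp_rot: [-179.8, -0.3, -79.0]
ft_force: [1.4, 0.1, -1.9]
finger_gap: 40.0
```

```bash
python3 - <<'E'
from h import *
t=r.sense(); print(t['tool_pos'],t['tcp_rot'],t['ft_force'],t['finger_gap'])
s=snap('wrist','w2'); P=wcloud(s,t)
Q=P[100:330,180:380].reshape(-1,3); Q=Q[abs(Q[:,2]-t['tool_pos'][2]-23)<5]; print(len(Q),np.median(Q[:,2]),cv2.minAreaRect(Q[:,:2].astype(np.float32)))
E
```

```text
[ 489.27807445 -323.91775822  205.27788431] [-179.77753031   -0.25907945  -79.01186126] [ 1.35654226  0.10715422 -1.85854763] 39.96244571387796
16856 229.70515918539758 ((504.76654052734375, -321.0928955078125), (57.682373046875, 62.46065139770508), 10.001582145690918)
```

View pics/w2.png

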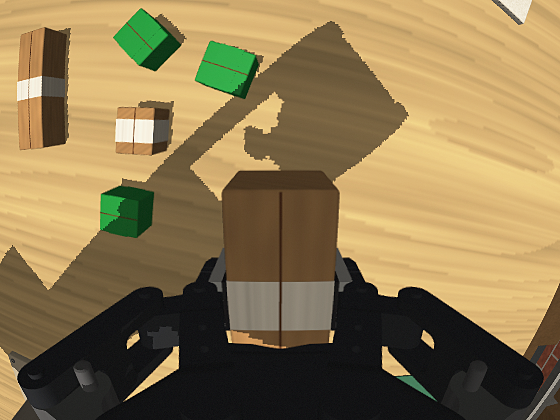

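The carton is held level at its band. Carrying it over to the pan centre at (605,287) and turning +12° to line up with the pan.

>>> send_rows --dp '[[7,35,0],[16,85,5],[26,135,10],[35,185,10],[44,235,10]]' --rot '[[0,0,0],[0,0,0.02],[0,0,0.05],[0,0,0.08],[0,0,0.1]]'

```text
time: 5.0
tool_pos: [531.1, -86.1, 208.4]
tcp_rot: [179.9, 0.1, -73.2]
ft_force: [1.1, -0.0, -1.2]
finger_gap: 39.3
```

>>> send_rows --dp '[[9,50,0],[19,100,0],[28,150,0],[38,200,0],[47,250,0]]' --rot '[[0,0,0.03],[0,0,0.06],[0,0,0.09],[0,0,0.11],[0,0,0.11]]'

```text
time: 5.62
tool_pos: [578.1, 163.5, 208.1]
tcp_rot: [179.8, 0.0, -67.0]
ft_force: [1.3, -0.5, -0.9]
finger_gap: 39.7
```

>>> send_rows --dp '[[8,45,0],[16,85,0],[22,115,0],[25,126,0],[25,126,0]]' --rot '[[0,0,0],[0,0,0],[0,0,0],[0,0,0],[0,0,0]]'

```text
time: 6.25
tool_pos: [603.4, 288.0, 208.7]
tcp_rot: [179.9, -0.0, -66.9]
ft_force: [0.5, -0.1, -1.0]
finger_gap: 39.7
```

>>> send_rows --dp '[[0,0,0],[0,0,0]]' --rot '[[0,0,0],[0,0,0]]'

```text
time: 6.5
tool_pos: [604.1, 286.9, 210.5]
tcp_rot: [180.0, -0.0, -67.1]
ft_force: [-0.8, 0.2, -2.2]
finger_gap: 39.8
```

```bash
python3 - <<'E'
from h import *
t=r.sense()
for n in('scene','side'):snap(n,n+'2')
a=cv2.imread('pics/scene2.png')[90:270,320:480];b=cv2.imread('pics/side2.png')[180:380,110:270]
cv2.imwrite('pics/c5.png',np.hstack([cv2.resize(a,(400,450)),cv2.resize(b,(360,450))]))
E
```

```text
(no output)
```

View pics/c5.png

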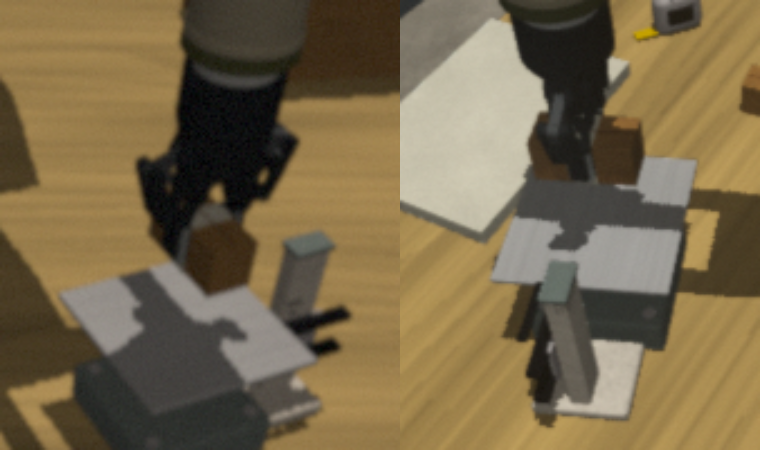

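The carton sits above the pan, aligned and clear of the column (at crop (305,250) in the left half). Lowering onto the pan and down with it, close to the expected sunk level.

>>> send_rows --dp '[[0,0,-20],[0,0,-40],[0,0,-55],[0,0,-65],[0,0,-68]]' --rot '[[0,0,0],[0,0,0],[0,0,0],[0,0,0],[0,0,0]]'

```text
time: 7.22
tool_pos: [603.5, 287.9, 141.2]
tcp_rot: [179.9, 0.0, -67.0]
ft_force: [0.3, -0.1, -0.3]
finger_gap: 39.9
```

>>> send_rows --dp '[[0,0,-8],[0,0,-16],[0,0,-24],[0,0,-30],[0,0,-36]]' --rot '[[0,0,0],[0,0,0],[0,0,0],[0,0,0],[0,0,0]]'

```text
time: 7.85
tool_pos: [604.1, 288.1, 106.2]
tcp_rot: [-180.0, -0.0, -67.0]
ft_force: [0.6, 0.2, 0.7]
finger_gap: 40.0
```

>>> send_rows --dp '[[0,0,0],[0,0,0]]' --rot '[[0,0,0],[0,0,0]]'

```text
time: 8.1
tool_pos: [603.9, 288.0, 106.6]
tcp_rot: [180.0, 0.0, -67.0]
ft_force: [-1.4, -0.3, -0.1]
finger_gap: 39.7
```

```bash
python3 - <<'E'
from h import *
t=r.sense();print(t['tool_pos'],t['tcp_rot'],t['ft_force'])
for n in('scene','side'):snap(n,n+'3')
a=cv2.imread('pics/scene3.png')[110:290,320:480];b=cv2.imread('pics/side3.png')[200:400,110:270]
cv2.imwrite('pics/c6.png',np.hstack([cv2.resize(a,(400,450)),cv2.resize(b,(360,450))]))
E
```

```text
[603.94049452 288.01737535 106.55397061] [ 1.79982414e+02  2.21727463e-03 -6.69809078e+01] [-1.35143008 -0.33855786 -0.06115785]
```

View pics/c6.png

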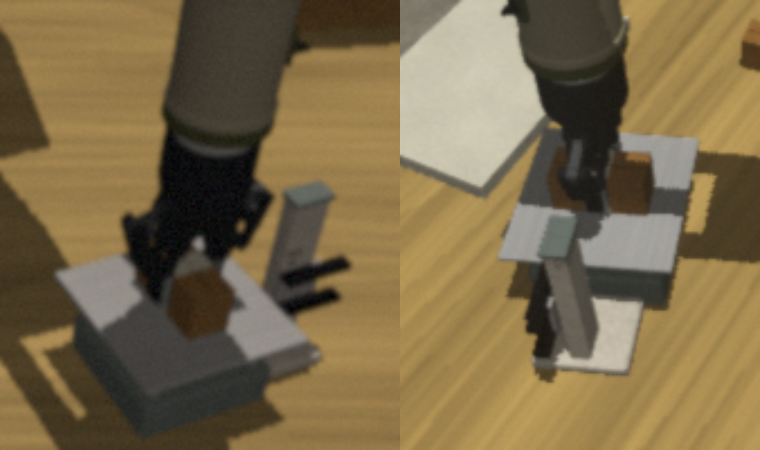

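The carton is on the pan and the pan has sunk with it. Going 3 mm lower, then releasing.

>>> send_rows --dp '[[0,0,-3],[0,0,-3]]' --rot '[[0,0,0],[0,0,0]]'

```text
time: 8.45
tool_pos: [604.1, 288.1, 103.3]
tcp_rot: [-180.0, 0.0, -67.0]
ft_force: [0.5, 0.9, -0.5]
finger_gap: 39.6
```

>>> send_rows --dp '[[0,0,0],[0,0,0],[0,0,0],[0,0,0],[0,0,0]]' --rot '[[0,0,0],[0,0,0],[0,0,0],[0,0,0],[0,0,0]]' --jaw 70

```text
time: 9.07
tool_pos: [604.0, 288.1, 103.5]
tcp_rot: [-180.0, -0.0, -67.0]
ft_force: [-1.0, -0.5, 0.3]
finger_gap: 70.0
```

>>> send_rows --dp '[[0,0,8],[0,0,25],[0,0,50],[0,0,90],[0,0,130]]' --rot '[[0,0,0],[0,0,0],[0,0,0],[0,0,0],[0,0,0]]'

```text
time: 9.7
tool_pos: [604.1, 288.1, 236.3]
tcp_rot: [-179.9, -0.0, -67.0]
ft_force: [-0.2, -0.5, 0.5]
finger_gap: 70.1
```

>>> send_rows --dp '[[0,-40,15],[0,-90,30],[0,-140,40],[0,-190,40],[0,-200,40]]' --rot '[[0,0,0],[0,0,0],[0,0,0],[0,0,0],[0,0,0]]'

```text
time: 10.32
tool_pos: [604.5, 85.1, 275.6]
tcp_rot: [-179.9, -0.1, -67.2]
ft_force: [0.1, 0.1, -0.6]
finger_gap: 69.8
```

```bash
python3 - <<'E'
from h import *
t=r.sense();print(t['time'],t['tool_pos'],t['ft_force'])
for n in('scene','side'):snap(n,n+'4')
a=cv2.imread('pics/scene4.png')[110:290,320:480];b=cv2.imread('pics/side4.png')[200:400,110:270]
cv2.imwrite('pics/c7.png',np.hstack([cv2.resize(a,(400,450)),cv2.resize(b,(360,450))]))
cv2.imwrite('pics/c8.png',np.clip(1.8*cv2.resize(cv2.imread('pics/scene4.png')[180:260,410:480],None,fx=7,fy=7,interpolation=2),0,255).astype(np.uint8))
for tag in ('scene4','side4'):
    P=cloud(load(tag)); d=P-[605,287,0]; near=np.hypot(d[...,0],d[...,1])<78
    q=P[near]; z=q[:,2]; 
    print(tag,'pan z',np.median(z[(z>60)&(z<100)]))
    m=near&(P[...,2]>115)&(P[...,2]<135); k=cv2.morphologyEx(m.astype(np.uint8),cv2.MORPH_OPEN,np.ones((3,3))); q=P[k>0]
    print(len(q),np.median(q[:,2]),cv2.minAreaRect(q[:,:2].astype(np.float32)))
E
```

```text
10.325 [604.46310801  85.07406496 275.58891939] [ 0.05160792  0.07049649 -0.59937688]
scene4 pan z 79.38442258576572
637 123.83339797470887 ((605.0750122070312, 287.73455810546875), (91.7031478881836, 44.046875), 21.866870880126953)
side4 pan z 81.11553532722928
777 125.49467476972814 ((601.6514892578125, 287.93621826171875), (90.56722259521484, 43.61389923095703), 23.180885314941406)
```

View pics/c7.png

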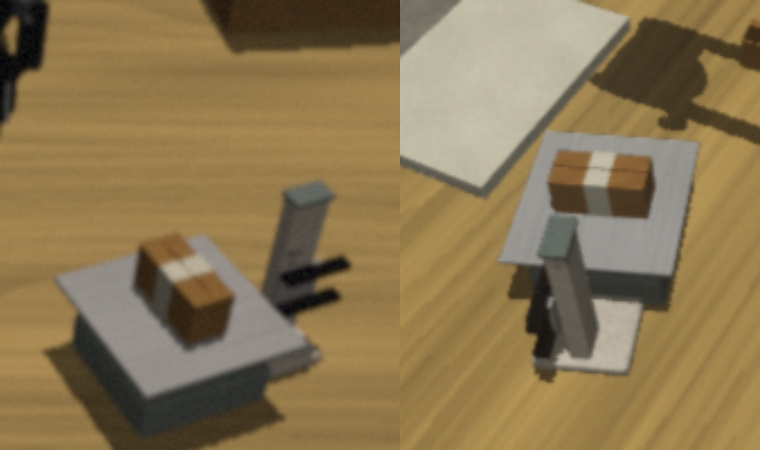

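View pics/c8.png

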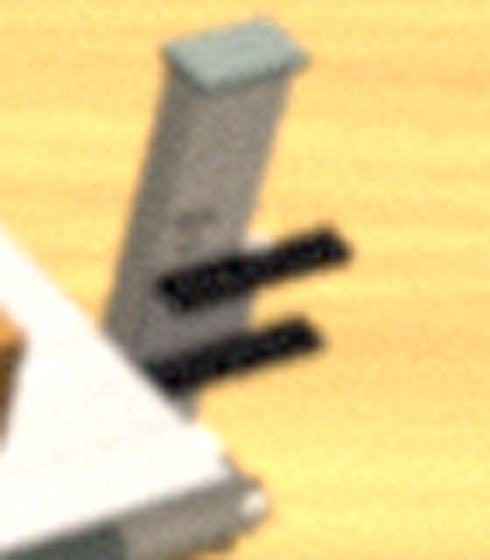

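The carton lies centred and flat, with the pan at z≈80. In the crop the black bars are at (340,245) and (310,335), and the pointer may be overlapping the lower one. I'll check the depths there and confirm the clip hasn't moved.

```bash
python3 - <<'E'
from h import *
c,s_=np.cos(np.radians(23)),np.sin(np.radians(23))
for tag,reg in (('scene4',(425,464,205,245)),('side4',(160,185,300,372))):
    s=load(tag);P=cloud(s);u0,u1,v0,v1=reg
    q=P[v0:v1,u0:u1][s['pixels'][v0:v1,u0:u1].max(2)<50]
    d=q-[604.5,287.5,0];L=np.c_[d[:,0]*c+d[:,1]*s_,-d[:,0]*s_+d[:,1]*c,q[:,2]]
    for n,a,b in (('upper',88,112),('mid',70,86),('lower',50,70)):
        w=L[(L[:,2]>a)&(L[:,2]<b)&(L[:,1]>90)]
        if len(w)>4: print(tag,n,len(w),np.percentile(w,[5,50,95],axis=0).round(1).tolist())
    # same for before
    P=cloud(load(tag[:-1]+'0'))
P=cloud(load('scene4'))
for n,u,v in (('short',188,221),('long',248,230)): print(n,P[v,u].round(1))
for v in range(210,234): print(v,[ (u,*P[v,u].round(0).astype(int).tolist()) for u in (440,446,452,456)])
E
```

```text
scene4 upper 142 [[17.8, 91.1, 97.5], [25.8, 114.2, 101.1], [30.9, 149.2, 103.3]]
scene4 mid 64 [[33.3, 92.6, 75.6], [38.1, 111.8, 78.8], [41.3, 131.4, 80.9]]
scene4 lower 39 [[17.6, 97.4, 60.6], [20.9, 123.1, 63.3], [31.1, 152.3, 65.8]]
side4 upper 163 [[14.5, 110.1, 99.2], [21.8, 140.3, 103.2], [27.2, 157.5, 105.4]]
side4 mid 16 [[35.7, 93.4, 78.8], [36.2, 108.8, 81.1], [37.7, 131.2, 82.7]]
side4 lower 97 [[14.5, 130.5, 61.0], [20.5, 148.2, 65.5], [26.3, 158.0, 67.9]]
short [ 526.1 -175.9   41.2]
long [560.2 -30.7  44.2]
210 [(440, 574, 395, 119), (446, 564, 412, 111), (452, 434, 484, 0), (456, 430, 496, -3)]
211 [(440, 570, 397, 113), (446, 439, 467, 2), (452, 436, 484, -1), (456, 435, 494, -2)]
212 [(440, 571, 397, 111), (446, 439, 468, -2), (452, 441, 482, 0), (456, 563, 436, 104)]
213 [(440, 568, 399, 105), (446, 442, 467, -3), (452, 443, 482, -1), (456, 564, 436, 102)]
214 [(440, 569, 399, 103), (446, 567, 413, 101), (452, 568, 426, 103), (456, 567, 435, 102)]
215 [(440, 571, 399, 102), (446, 569, 413, 101), (452, 571, 426, 102), (456, 572, 433, 103)]
216 [(440, 577, 397, 104)
[... 998 characters left out ...]
7, 422, 63), (452, 570, 434, 65), (456, 496, 478, -2)]
228 [(440, 574, 406, 66), (446, 589, 412, 80), (452, 590, 425, 80), (456, 573, 442, 65)]
229 [(440, -9223372036854775808, -9223372036854775808, -9223372036854775808), (446, 591, 412, 78), (452, 592, 425, 79), (456, 504, 476, -1)]
230 [(440, 595, 398, 79), (446, 594, 411, 78), (452, 577, 433, 62), (456, 508, 474, -1)]
231 [(440, 598, 397, 79), (446, 594, 412, 75), (452, 574, 435, 57), (456, 512, 474, -1)]
232 [(440, 602, 396, 79), (446, 581, 419, 60), (452, 514, 463, -2), (456, 516, 472, 0)]
233 [(440, 604, 396, 78), (446, 582, 419, 57), (452, 519, 462, -1), (456, 515, 474, -5)]<stdin>:14: RuntimeWarning: invalid value encountered in cast
```

View pics/scene4.png

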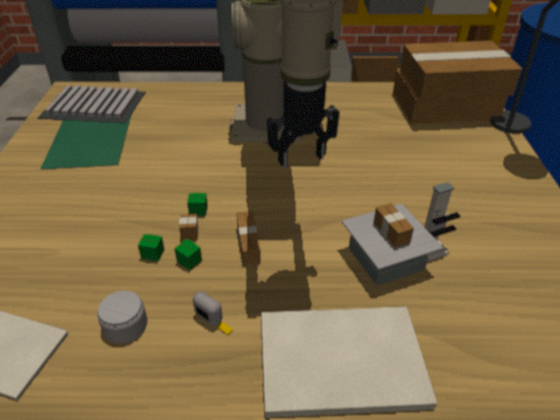

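The pointer spans z≈76 to 80, between the upper bar's underside at about 95 and the lower bar's top at about 65. The bars are where they were before. The arm is clear, and the short and long cartons are still on the bench. Handing in.

```bash
python3 -c "
from bench import job,r
print(job.hand_in()); print(r.sense()['time'])"
```

```text
the job is handed in; nothing more can be done
None
the job is handed in; nothing more can be done
```

I laid the medium carton flat in the middle of the pan, let go of it, and handed the job in at about 10.4 s. The hand-in gave no verdict.

- **Why the medium carton:** the clip's upper bar top measured z≈103 mm and the lower bar top z≈65 mm. That puts the marker at z≈82 mm, a drop of about 38 mm, and only the medium carton (40 mm) fits.
- **Carton and pan:** the scene camera puts the carton about 1 mm from the pan's centre and the side camera about 3 mm, against the 30 mm allowed. The pan's top reads z≈79–81 mm, about 2 mm from the marker.
- **Pointer and clip:** the pointer spans about z 76–80 mm, well inside the gap of about 65–95 mm. The bars measured the same as at the start, to within camera noise.
- **The rest of the scene:** the short and long cartons are still on the bench, and the gripper is about 200 mm away, touching nothing.

No check failed. The two cameras differed by 1–3 mm, which is about the stated calibration error.

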